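# Heft the boxes, find the steel blank, weigh down the press

### The arm

A 6-joint arm with a two-finger parallel gripper is mounted at the origin on a cart in front of the work surface, level with it; the furniture and walls round the work are solid. World frame = base frame: x ahead of the robot, y to its left, z up, the work surface at z = 0. Lengths are in m, angles in rad, forces in N, time in s.
With the tool pointing down it reaches from about 0.35 to 0.975 m from the base axis. Payload 4.9 kg.
Tool frame: the origin (TCP) lies at the very end of the fingers, on their centre line; the grasp point (between the pads) lies 19 mm behind it; z points along the fingers, y is the line along which they close (so a half turn about z gives the same grasp; the last joint's range is limited). The gripper opens to 85 mm and grips with 20 to 120 N. Pads are 22 mm wide; open, the fingers measure 114 mm over their backs; the gripper's body (76 mm by 85 mm) begins 54 mm behind the grasp point. The pads swing forward as they close: fully open they stand 13 mm farther back than shut.
Start: joints at [-1.231, 0.053, 1.613, -0, 1.476, -0.119], TCP at [0.277, -0.56, 0.231] pointing down, gripper open.
Joint ranges: [-3.01, 3.01], [-1.01, 2.22], [0.06, 2.58], [-1.02, 4.17], [0.09, 2.62], [-3.14, 3.14]. Speed limits (rad/s): [2.57, 2.57, 3.14, 3.14, 3.14, 3.14].

### API

Orientations are given as a rotation vector (axis times angle).
In Python, from station import ctrl, imaging gives the robot as it stands.
- The arm moves only by the tool play_rows, never from a script. Its argument "series" is a list of rows, each a list of 3 entries, a list of its own where there are three numbers: the opening, from 0 (shut) to 1 (fully open), then the shift along the tool's x, y, z each as a share of 0.05 m, from -1 to 1, then the turn, a rotation vector about the tool's x, y, z each as a share of 8 degrees, from -1 to 1. In form: [[grip, [dx, dy, dz], [ax, ay, az]], ...]. A call has 1 to 8 rows; each row shifts and turns the commanded pose from where the row before left it, along the tool's axes as they then stand; what a row does not reach is not made up. A row lasts 1/8 s, in which the tool goes at most 62.5 mm and 10.7 degrees, less where a joint would pass 70% of its speed; a pose out of reach is approached as far as the arm can. A call with a number of a shift or a turn outside -1 to 1 is refused whole. A call with a gripper value outside its range is refused whole. The fingers move at their own pace and stop on an object; "force" is the grip in N (left out, the last holds). Time passes only in rows, so rows that do not move let the fingers close. It gives the time, the measured TCP pose, the force, the opening and the grip force at its end, in the units of the state.
- ctrl.get_obs(): the state, without advancing time (a new reading comes with each control period).
- imaging.get_image(name): name is "scene" or "side" or "wrist"; returns a dict with "color" (384x512x3 uint8, blue, green, red), "fx", "fy", "cx", "cy" (pixels), "extrinsics" (4x4, takes a point from world to camera coordinates); the wrist camera has in their place "hand_eye" (4x4, takes a point from camera to tool coordinates, whose origin is the TCP and whose axes are the flange's). Camera axes: x right, y down, z forward; pixel columns grow to the right and rows downward; lengths in m; the calibration is good to about 2 mm. The wrist camera is an equidistant fisheye: a pixel r from the principal point sees the ray r / f radians off the axis. A picture is of the moment at which its call begins: read the wrist's pose just before it. There is no depth.
- ctrl.finish_job(): hands the job in; it is judged then, once.
The state is a dict: "t": time; "q": joint angles; "dq": joint speeds; "effort": joint torques, N m; "tool_pos": TCP position; "tool_rot": TCP orientation; "contact_force": force on the tool from outside, world axes, zero at the start; "wrist_torque": the same for the moment, N m; "opening": finger opening in m; "grip_force": force on a finger pad.
Only numpy, scipy, OpenCV 4.12 (cv2) and the standard library are available. Lean on these libraries where they do the work, as an engineer would, in place of code of your own. Each camera call takes 0.05 s, during which the arm holds its last target. There are 200 camera calls.

### The job

One of the three closed boxes holds the steel blank, the other two hold aluminium ones that look just the same: lift the boxes shut by their sides and feel which is the heavy one. With that box standing on the bench again, draw its lid right open by the pull, lift the blank out and set it gently on the pan of the dead-weight press, so that it holds the gasket fully down. Slide the emptied box's lid fully shut again, leave all three boxes standing upright on the bench and shut, and do not disturb the other things lying about.

Things in the scene. Friction and masses are not known exactly. Their poses are not given: they have to be found in the camera images.
- box_a_mid (a point): centre, 35 mm above the underside, of box_a: one of three identical grey sheet-steel boxes with a bare metal sliding lid, 116 mm long (its x) x 64 mm wide (its y) x 70 mm high, walls 4 mm, z up. Box and lid weigh about 0.25 kg without the blank. It can be lifted by its two long sides.
- box_a_inside (a point): where the centre of the blank (plain turned cylinder 50 mm across, 55 mm high, upright) stands in box_a at the start, within 3 mm; it moves with the box. Clear room inside 108 (x) x 56 mm (y), so fingers fit at the blank's x sides; two ribs beside it are 14 mm high. Steel blank about 0.60 kg, aluminium ones 0.20 kg, one to a box, shuffled, alike to look at.
- box_a_pull (a point): centre of the black pull on the lid of box_a: upright block 20 mm along the box's x, 14 mm wide along its y, rising 24 mm above the lid (z 66 to 90 mm above the box's underside), near the box's -x end. The lid opens by drawing the pull level along the box's -x; friction about 0.5 N, no catch.
- box_a_lid (a joint): how far the lid of box_a is drawn out along the box's -x, m: 0 shut, 0.110 fully open (the whole inside is clear); it stays where it is left.
- box_b_mid (a point): centre, 35 mm above the underside, of box_b: one of three identical grey sheet-steel boxes with a bare metal sliding lid, 116 mm long (its x) x 64 mm wide (its y) x 70 mm high, walls 4 mm, z up. Box and lid weigh about 0.25 kg without the blank. It can be lifted by its two long sides.
- box_b_inside (a point): where the centre of the blank (plain turned cylinder 50 mm across, 55 mm high, upright) stands in box_b at the start, within 3 mm; it moves with the box. Clear room inside 108 (x) x 56 mm (y), so fingers fit at the blank's x sides; two ribs beside it are 14 mm high. Steel blank about 0.60 kg, aluminium ones 0.20 kg, one to a box, shuffled, alike to look at.
- box_b_pull (a point): centre of the black pull on the lid of box_b: upright block 20 mm along the box's x, 14 mm wide along its y, rising 24 mm above the lid (z 66 to 90 mm above the box's underside), near the box's -x end. The lid opens by drawing the pull level along the box's -x; friction about 0.5 N, no catch.
- box_b_lid (a joint): how far the lid of box_b is drawn out along the box's -x, m: 0 shut, 0.110 fully open (the whole inside is clear); it stays where it is left.
- box_c_mid (a point): centre, 35 mm above the underside, of box_c: one of three identical grey sheet-steel boxes with a bare metal sliding lid, 116 mm long (its x) x 64 mm wide (its y) x 70 mm high, walls 4 mm, z up. Box and lid weigh about 0.25 kg without the blank. It can be lifted by its two long sides.
- box_c_inside (a point): where the centre of the blank (plain turned cylinder 50 mm across, 55 mm high, upright) stands in box_c at the start, within 3 mm; it moves with the box. Clear room inside 108 (x) x 56 mm (y), so fingers fit at the blank's x sides; two ribs beside it are 14 mm high. Steel blank about 0.60 kg, aluminium ones 0.20 kg, one to a box, shuffled, alike to look at.
- box_c_pull (a point): centre of the black pull on the lid of box_c: upright block 20 mm along the box's x, 14 mm wide along its y, rising 24 mm above the lid (z 66 to 90 mm above the box's underside), near the box's -x end. The lid opens by drawing the pull level along the box's -x; friction about 0.5 N, no catch.
- box_c_lid (a joint): how far the lid of box_c is drawn out along the box's -x, m: 0 shut, 0.110 fully open (the whole inside is clear); it stays where it is left.
- press: small green C-frame dead-weight press fixed to the bench, base 124 x 104 x 12 mm; origin on the bench under the ram's axis, z up, column at its +x side (up to 78 mm high). It presses a gasket on a flange with a spring-lifted ram that carries a round weight pan on top.
- pan (a point): centre of the flat floor of the press's weight pan, 103 mm above the bench when up; the pan is 70 mm across outside, 62 mm inside, with a rim 5 mm above its floor; it moves with the ram.
- press_ram (a joint): how far the press's ram and pan have sunk, m: 0 up, 0.012 fully down with the foot on the gasket. A spring lifts it: about 3.2 N on the pan starts it down, 4.4 N holds it fully down; an aluminium blank does not move it, the steel one takes it fully down.
- mug: bystander, not to be disturbed: white spotted mug, 91 mm high; origin at its underside
- dip_tin: bystander, not to be disturbed: round tin with black lid, 72 mm across, 61 mm high; origin at its underside
- hex_coupling: bystander, not to be disturbed: dark hexagonal coupling standing on end, 36x41x40 mm; origin at its underside
- spanner_13: bystander, not to be disturbed: small spanner lying flat, 150 mm long, 5 mm thick; origin at its underside
- soapstone: bystander, not to be disturbed: flat white marking stick, 85x12x5 mm; origin at its underside
- nut_m16: bystander, not to be disturbed: dark hex nut, 24x27x13 mm; origin at its underside

How it is judged:
By the outcome, as a careful person would: the job done as asked, in the order asked, and still so for the second after the job is handed in, with the robot touching nothing.
It also fails if it takes over 67 s, if anything falls off the work surface, if the arm or the gripper's body presses on something with over 40 N, if the wrist force passes 120 N, or if a joint passes its speed limit or range.

## Working session

There is one attempt and no reset: what is moved stays moved. The work goes in short steps, Python scripts to look and compute and a tool call to move; the robot and the scene stay as the last step left them, time stands still between calls to the robot, and variables do not carry over. Pictures are saved under pics/ and viewed, at most 10 in all, crops included, and the job is handed in when it is done.

Besides the shell and the picture viewer there is one more tool, called after "Emit:" as name(argument=value, ...) on one line, values as JSON. play_rows: Moves the arm, as the interface text tells. Shift numbers are shares of 0.05 m and turn numbers shares of 8 degrees, none past 1 either way. Its arguments: {"type":"object","properties":{"series":{"type":"array"},"force":{"type":"number"}},"required":["series"]}

```bash
ls; mkdir -p pics
python3 - <<'E'
from station import ctrl, imaging
import cv2,numpy as np
o=ctrl.get_obs();print({k:np.round(v,3).tolist() for k,v in o.items()})
a=[]
for n in("scene","side"):
    d=imaging.get_image(n);cv2.imwrite(f"{n}.png",d["color"]);np.savez(n,**{k:v for k,v in d.items()})
    print(n,d["fx"],d["cx"],d["cy"],np.round(d["extrinsics"],3).tolist())
    cv2.imwrite(f"pics/{n}0.png",cv2.resize(d["color"],(768,576),interpolation=cv2.INTER_CUBIC))
E
```

```text
pics
{'t': 0.0, 'q': [-1.231, 0.053, 1.614, 0.0, 1.476, -0.119], 'dq': [-0.001, -0.0, -0.0, 0.001, 0.0, 0.001], 'effort': [-0.001, -39.368, -37.018, -0.0, 0.007, 0.0], 'tool_pos': [0.277, -0.56, 0.23], 'tool_rot': [-3.057, -0.714, 0.0], 'contact_force': [-0.529, -0.579, 0.627], 'wrist_torque': [0.018, 0.028, -0.017], 'grip_force': 0.0, 'opening': 0.085}
scene 411.84484471928835 261.51115698798174 188.2557041736778 [[-0.746, -0.665, -0.022, 0.577], [-0.407, 0.482, -0.776, 0.203], [0.527, -0.57, -0.631, 0.988], [0.0, 0.0, 0.0, 1.0]]
side 411.5095478482417 263.3208321175139 186.47380440361488 [[0.994, -0.113, -0.014, -0.552], [-0.069, -0.499, -0.864, 0.234], [0.091, 0.859, -0.503, 0.758], [0.0, 0.0, 0.0, 1.0]]
```

View pics/scene0.png

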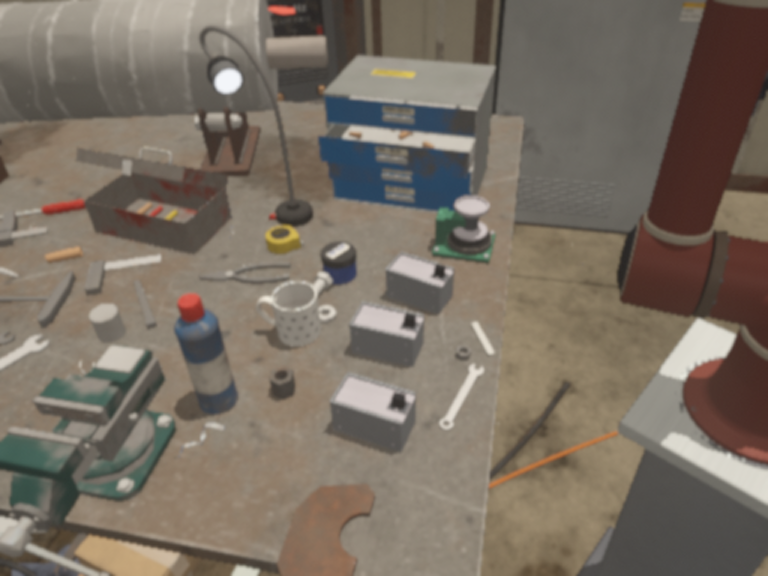

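View pics/side0.png

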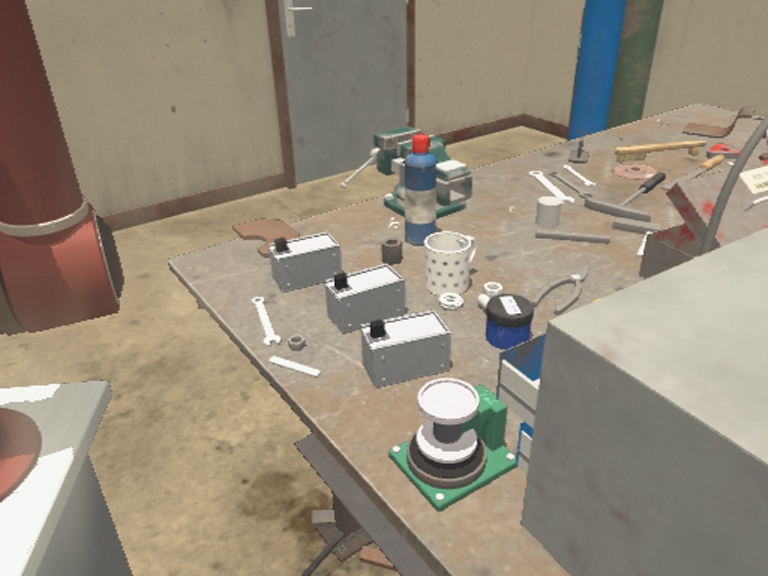

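The two views show three boxes in a row, with the pulls at about (397,400), (410,320) and (440,270) in the enlarged scene picture. In the side picture they are at (280,244), (341,281) and (377,327). The pan is at (472,208) in scene and (448,400) in side.

```bash
cat > h.py <<'E'
import numpy as np,cv2
from scipy.spatial.transform import Rotation as R
def load(n):
    return dict(np.load(n+".npz"))
def ray(d,uv):
    E=d["extrinsics"];p=np.array([(uv[0]-d["cx"])/d["fx"],(uv[1]-d["cy"])/d["fy"],1.])
    return -E[:3,:3].T@E[:3,3],E[:3,:3].T@p
def plane(d,uv,z):
    o,r=ray(d,uv);return o+r*(z-o[2])/r[2]
def tri(rays):
    A=np.zeros((3,3));b=np.zeros(3)
    for o,r in rays:
        r=r/np.linalg.norm(r);P=np.eye(3)-np.outer(r,r);A+=P;b+=P@o
    return np.linalg.solve(A,b)
E
python3 - <<'E'
from h import *
S={n:load(n) for n in("scene","side")}
seeds={"scene":[(397,400),(410,320),(440,270)],"side":[(280,244),(341,281),(377,327)]}
C={}
for n,d in S.items():
    g=d["color"].max(2);hsv=cv2.cvtColor(d["color"],cv2.COLOR_BGR2HSV)
    for i,s in enumerate(seeds[n]):
        u,v=[int(x/1.5) for x in s]
        m=np.zeros_like(g);m[v-12:v+13,u-12:u+13]=(g<60)[v-12:v+13,u-12:u+13]
        k,l,st,ce=cv2.connectedComponentsWithStats(m);j=1+np.argmax(st[1:,4]);C[n,i]=ce[j]
        print(n,i,st[j],ce[j].round(1))
        # lid: bright region next to the pull
        mm=((g>125)*1).astype(np.uint8);w=48;q=np.zeros_like(mm);q[v-w:v+w,u-w-20:u+w+20]=mm[v-w:v+w,u-w-20:u+w+20]
        k,l,st,ce=cv2.connectedComponentsWithStats(q)
        c=[j for j in range(1,k) if st[j,4]>100 and np.hypot(*(ce[j]-(u,v)))<45]
        for j in c:
            cn=cv2.findContours((l==j).astype(np.uint8),0,1)[0][0][:,0]
            P=np.array([plane(d,p,.068)[:2] for p in cn]).astype(np.float32)
            r=cv2.minAreaRect(P);print("   lid",np.round(r[0],3),np.round(r[1],3),round(r[2],1))
for i in range(3):
    print("pull",i,tri([ray(S[n],C[n,i]) for n in S]).round(4))
for n,u in(("scene",(472,207)),("side",(448,399))):
    print("pan",n,plane(S[n],np.array(u)/1.5,.106).round(4))
E
```

```text
scene 0 [262 266   7   5  28] [265.  268.3]
   lid [0.423 0.389] [0.346 0.283] 40.3
scene 1 [270 212   6   5  25] [272.6 214.2]
   lid [0.528 0.234] [0.405 0.374] 39.9
scene 2 [291 179   4   5  18] [292.6 180.8]
   lid [0.577 0.083] [0.43  0.452] 41.0
side 0 [187 161   5   6  18] [188.9 163.8]
   lid [0.378 0.498] [0.609 0.409] 84.8
side 1 [223 184   9   9  57] [226.6 188.2]
   lid [0.471 0.333] [0.484 0.414] 81.7
side 2 [247 215  10  10  72] [251.  220.2]
   lid [0.545 0.173] [0.375 0.339] 82.0
pull 0 [0.4004 0.4054 0.074 ]
pull 1 [0.4986 0.261  0.0759]
pull 2 [0.5453 0.1194 0.0761]
pan scene [ 0.6048 -0.0627  0.106 ]
pan side [ 0.6099 -0.0704  0.106 ]
```

Run:
```python
from h import *
S={n:load(n) for n in("scene","side")}
pulls=[(.4004,.4054),(.4986,.261),(.5453,.1194)]
for n,d in S.items():
    g=d["color"].max(2)
    E=d["extrinsics"]
    for i,p in enumerate(pulls):
        # rectify a 0.3 m square on plane z=.067 : 1 mm px
        pts=[]
        for a,b in((-.1,-.1),(.2,-.1),(.2,.2),(-.1,.2)):
            q=E[:3,:3]@np.array([p[0]+a,p[1]+b-.05,.067])+E[:3,3];pts.append([d["fx"]*q[0]/q[2]+d["cx"],d["fy"]*q[1]/q[2]+d["cy"]])
        H=cv2.getPerspectiveTransform(np.float32([[0,0],[300,0],[300,300],[0,300]]),np.float32(pts))
        im=cv2.warpPerspective(g,np.linalg.inv(H),(300,300))
        for th in(140,160,175,190):
            k,l,st,ce=cv2.connectedComponentsWithStats((im>th).astype(np.uint8))
            js=[j for j in range(1,k) if 2500<st[j,4]<9000 and abs(ce[j]-(150,150)).max()<70]
            for j in js:
                cn=cv2.findContours((l==j).astype(np.uint8),0,1)[0][0]
                r=cv2.minAreaRect(cn);c=np.array(r[0])/1000+np.array(p)-[.1,.15]
                a=r[2] if r[1][0]>r[1][1] else r[2]-90
                print(n,i,th,c.round(3),np.round(r[1]),round(a,1),"pull->c",np.degrees(np.arctan2(*(c-p)[::-1])).round(1),np.hypot(*(c-p)).round(3))
```

```text
scene 0 160 [0.437 0.417] [115.  59.] 19.3 pull->c 17.3 0.038
scene 0 175 [0.436 0.418] [112.  54.] 19.1 pull->c 18.8 0.038
scene 0 190 [0.436 0.418] [110.  50.] 19.3 pull->c 18.9 0.037
scene 1 160 [0.538 0.275] [116.  58.] 22.3 pull->c 19.1 0.042
scene 1 175 [0.537 0.275] [112.  53.] 22.5 pull->c 20.4 0.041
scene 1 190 [0.537 0.275] [109.  48.] 22.3 pull->c 20.7 0.041
scene 2 160 [0.585 0.128] [116.  57.] 12.0 pull->c 11.7 0.041
scene 2 175 [0.585 0.128] [112.  52.] 11.9 pull->c 12.6 0.04
scene 2 190 [0.584 0.128] [108.  47.] 11.3 pull->c 13.0 0.04
side 0 190 [0.435 0.423] [121.  69.] 21.0 pull->c 27.7 0.039
side 1 190 [0.535 0.274] [118.  54.] 22.9 pull->c 19.6 0.039
side 2 190 [0.586 0.13 ] [120.  59.] 13.0 pull->c 14.2 0.042
```

Emit:
play_rows(series=[[1, [0, 0, 0], [0, 0, 0.9]], [1, [0, 0, 0], [0, 0, 0.9]], [1, [0.63, -0.87, 0], [0, 0, 0]], [1, [0.63, -0.87, 0], [0, 0, 0]], [1, [0.63, -0.87, 0], [0, 0, 0]], [1, [0.63, -0.87, 0], [0, 0, 0]], [1, [0.63, -0.87, 0], [0, 0, 0]], [1, [0.63, -0.87, 0], [0, 0, 0]]])

```text
t: 1.1
tool_pos: [0.4082, -0.2642, 0.2309]
tool_rot: [-3.124, -0.325, 0.0]
contact_force: [0.9, 0.8, -0.0]
opening: 0.0852
grip_force: 0.0
```

Emit:
play_rows(series=[[1, [0.63, -0.87, 0], [0, 0, 0]], [1, [0.63, -0.87, 0], [0, 0, 0]], [1, [0.63, -0.87, 0], [0, 0, 0]], [1, [0.63, -0.87, 0], [0, 0, 0]], [1, [0.63, -0.87, 0], [0, 0, 0]], [1, [0.63, -0.87, 0], [0, 0, 0]], [1, [0.63, -0.87, 0], [0, 0, 0]], [1, [0.63, -0.87, 0], [0, 0, 0]]])

```text
t: 2.1
tool_pos: [0.5831, 0.1282, 0.2308]
tool_rot: [3.124, 0.326, -0.001]
contact_force: [1.2, -0.4, 0.8]
opening: 0.0856
grip_force: 0.0
```

```bash
cat >> h.py <<'E'
def look(name):
    from station import ctrl, imaging
    o=ctrl.get_obs();d=dict(imaging.get_image("wrist"));d["p"]=o["tool_pos"];d["r"]=o["tool_rot"];np.savez(name,**d)
    cv2.imwrite(f"pics/{name}.png",cv2.resize(d["color"],(768,576),interpolation=cv2.INTER_CUBIC));return d
def pix(d,X):
    # world point(s) -> fisheye pixels
    X=np.atleast_2d(X);T=R.from_rotvec(d["r"]).as_matrix();H=d["hand_eye"]
    c=((X-d["p"])@T-H[:3,3])@H[:3,:3]
    rho=np.hypot(c[:,0],c[:,1])+1e-12;th=np.arctan2(rho,c[:,2])
    return np.c_[d["fx"]*th*c[:,0]/rho+d["cx"],d["fy"]*th*c[:,1]/rho+d["cy"]]
def rect(d,c,z,h=.15):
    # 1 mm/px map of plane z about c; column=+x, row=+y
    n=int(2000*h);yy,xx=np.mgrid[:n,:n]/1000.-h
    uv=pix(d,np.c_[xx.ravel()+c[0],yy.ravel()+c[1],np.full(xx.size,z)]).astype(np.float32).reshape(n,n,2)
    return cv2.remap(d["color"],uv[...,0],uv[...,1],cv2.INTER_LINEAR)
def lid(d,c,th=(160,175,190),z=.067):
    im=rect(d,c,z).max(2)
    for t in th:
        k,l,st,ce=cv2.connectedComponentsWithStats((im>t).astype(np.uint8))
        for j in range(1,k):
            if 2500<st[j,4]<9000 and abs(ce[j]-150).max()<70:
                cn=cv2.findContours((l==j).astype(np.uint8),0,1)[0][0];r=cv2.minAreaRect(cn)
                a=r[2] if r[1][0]>r[1][1] else r[2]-90
                print("lid",t,(np.array(r[0])/1000+c-.15).round(4),np.round(r[1]),round(a,1))
def go(target,yaw):
    from station import ctrl
    o=ctrl.get_obs();M=R.from_rotvec(o["tool_rot"]).as_matrix();y0=np.degrees(np.arctan2(M[1,0],M[0,0]))
    e=np.array(target)-o["tool_pos"];a=np.radians(yaw)
    print("t",o["t"],"yaw",round(y0,2),"az",round((y0-yaw)/8,2),"then shares",(np.array([e[0]*np.cos(a)+e[1]*np.sin(a),e[0]*np.sin(a)-e[1]*np.cos(a),-e[2]])/.05).round(2),"z",M[:,2].round(3))
E
python3 - <<'E'
from h import *
d=look("w1");print(d["fx"],d["cx"],d["cy"],d["hand_eye"].round(3).tolist())
lid(d,(.585,.128));cv2.imwrite("pics/r1.png",rect(d,(.585,.128),.067,.2))
E
```

```text
297.3186396354542 256.3005816596025 192.88298071214376 [[0.001, -0.947, -0.321, 0.083], [1.0, 0.001, -0.001, 0.0], [0.001, -0.321, 0.947, -0.143], [0.0, 0.0, 0.0, 1.0]]
lid 160 [0.5697 0.1219] [85. 59.] 9.5
lid 175 [0.5696 0.1256] [81. 54.] 12.3
lid 190 [0.5696 0.1261] [81. 53.] 12.5
```

View pics/w1.png

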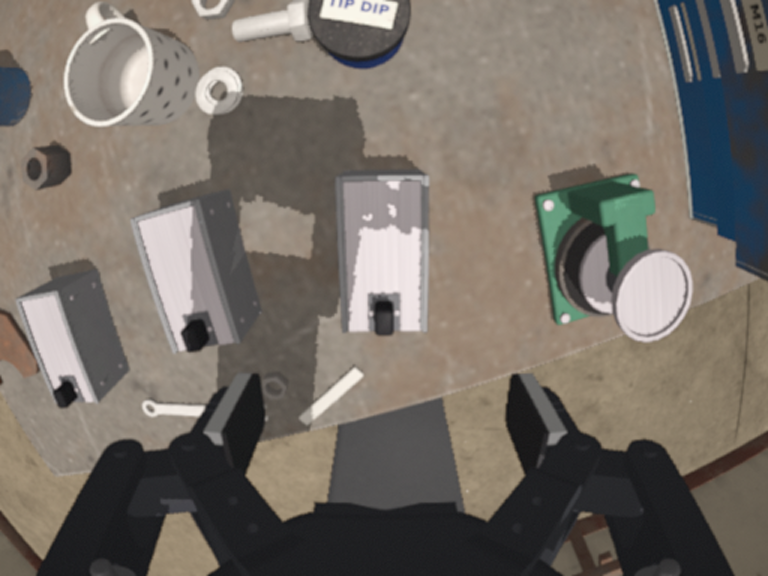

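The wrist picture shows box 3 centred and square to the gripper, rim corners at about (337,176), (429,174), (342,331), (428,332). The pan rim is centred at about (652,294).

```bash
cat >> h.py <<'E'
def unpix(d,uv,z):
    T=R.from_rotvec(d["r"]).as_matrix();H=d["hand_eye"];x=(uv[0]-d["cx"])/d["fx"];y=(uv[1]-d["cy"])/d["fy"];th=np.hypot(x,y)
    c=np.array([np.sin(th)*x/th,np.sin(th)*y/th,np.cos(th)]);o=T@H[:3,3]+d["p"];r=T@H[:3,:3]@c
    return (o+r*(z-o[2])/r[2])
E
python3 - <<'E'
from h import *
d=load("w1");f=lambda u,z:unpix(d,np.array(u)/1.5,z)
def box(cs):
    P=np.array([f(c,.07) for c in cs])[:,:2];m=P.mean(0);x=(P[:2].mean(0)-P[2:].mean(0));y=P[0]-P[1]+P[2]-P[3]
    print("c",m.round(4),"L",np.hypot(*x).round(3),"W",np.hypot(*y/2).round(3),"yaw",np.degrees(np.arctan2(x[1],x[0])).round(1))
box([(337,176),(429,174),(342,331),(428,332)])
box([(133,219),(204,196),(178,352),(238,342)])
print("pan",f((652,294),.107).round(4))
go((.585,.128,.035),12)
E
```

```text
c [0.587  0.1294] L 0.115 W 0.063 yaw 12.6
c [0.5393 0.2741] L 0.114 W 0.061 yaw 21.5
pan [ 0.6122 -0.0628  0.107 ]
t 2.15 yaw 12.12 az 0.02 then shares [-0.01  0.11  3.91] z [ 0.     0.004 -1.   ]
```

Emit:
play_rows(series=[[1, [0.05, 0, 1], [0, 0, 0]], [1, [0, 0, 1], [0, 0, 0]], [1, [0, 0, 1], [0, 0, 0]], [1, [0, 0, 0.9], [0, 0, 0]], [0.5, [0, 0, 0], [0, 0, 0]], [0.5, [0, 0, 0], [0, 0, 0]], [0.5, [0, 0, 0], [0, 0, 0]], [0.5, [0, 0, 0], [0, 0, 0]]], force=50)

```text
t: 3.15
tool_pos: [0.5862, 0.127, 0.0378]
tool_rot: [3.125, 0.325, 0.004]
contact_force: [-0.3, 0.4, -4.7]
opening: 0.063
grip_force: 63.4
```

Emit:
play_rows(series=[[0.5, [0, 0, -0.4], [0, 0, 0]], [0.5, [0, 0, -0.4], [0, 0, 0]], [0.5, [0, 0, 0], [0, 0, 0]], [0.5, [0, 0, 0], [0, 0, 0]]])

```text
t: 3.65
tool_pos: [0.5854, 0.1269, 0.0767]
tool_rot: [3.125, 0.325, 0.001]
contact_force: [-1.0, -0.7, -5.0]
opening: 0.0632
grip_force: 63.7
```

Emit:
play_rows(series=[[0.5, [0, 0, 0], [0, 0, 0]], [0.5, [0, 0, 0], [0, 0, 0]]])

```text
t: 3.9
tool_pos: [0.5847, 0.1269, 0.0754]
tool_rot: [-3.125, -0.325, 0.003]
contact_force: [0.9, -0.7, -4.6]
opening: 0.0634
grip_force: 63.7
```

Emit:
play_rows(series=[[0.5, [0, 0, 0.35], [0, 0, 0]], [0.5, [0, 0, 0.35], [0, 0, 0]], [0.5, [0, 0, 0.06], [0, 0, 0]], [0.5, [0, 0, 0.03], [0, 0, 0]], [0.5, [0, 0, 0], [0, 0, 0]]])

```text
t: 4.53
tool_pos: [0.5857, 0.127, 0.0372]
tool_rot: [-3.125, -0.325, -0.001]
contact_force: [0.2, 0.2, -3.9]
opening: 0.0633
grip_force: 63.3
```

Emit:
play_rows(series=[[0.5, [0, 0, 0.02], [0, 0, 0]], [0.5, [0, 0, 0.02], [0, 0, 0]], [0.5, [0, 0, 0], [0, 0, 0]]])

```text
t: 4.9
tool_pos: [0.5854, 0.127, 0.0349]
tool_rot: [-3.125, -0.325, -0.0]
contact_force: [-0.6, -0.3, -3.1]
opening: 0.0633
grip_force: 63.3
```

Emit:
play_rows(series=[[0.5, [0, 0, 0.02], [0, 0, 0]], [0.5, [0, 0, 0], [0, 0, 0]], [1, [0, 0, 0], [0, 0, 0]], [1, [0, 0, 0], [0, 0, 0]], [1, [0, 0, -1], [0, 0, 0]], [1, [0, 0, -1], [0, 0, 0]], [1, [0, 0, -0.2], [0, 0, -0.62]], [1, [0, 0, 0], [0, 0, -0.62]]])

```text
t: 5.9
tool_pos: [0.587, 0.1271, 0.1468]
tool_rot: [3.083, 0.599, 0.008]
contact_force: [0.4, -1.2, -0.8]
opening: 0.0854
grip_force: 0.0
```

Emit:
play_rows(series=[[1, [0.1, -1, 0], [0, 0, 0]], [1, [0.1, -1, 0], [0, 0, 0]], [1, [0, -1, 0], [0, 0, 0]], [1, [0, 0, 0], [0, 0, 0]]])

```text
t: 6.4
tool_pos: [0.5379, 0.2726, 0.1443]
tool_rot: [-3.083, -0.601, -0.001]
contact_force: [-0.1, -0.6, 0.4]
opening: 0.0854
grip_force: 0.0
```

Run:
```python
from h import *
d=look("w2");go((.538,.2745,.035),22)
```

```text
t 6.45 yaw 21.96 az -0.0 then shares [ 0.01 -0.07  2.18] z [ 0.001 -0.    -1.   ]
```

View pics/w2.png

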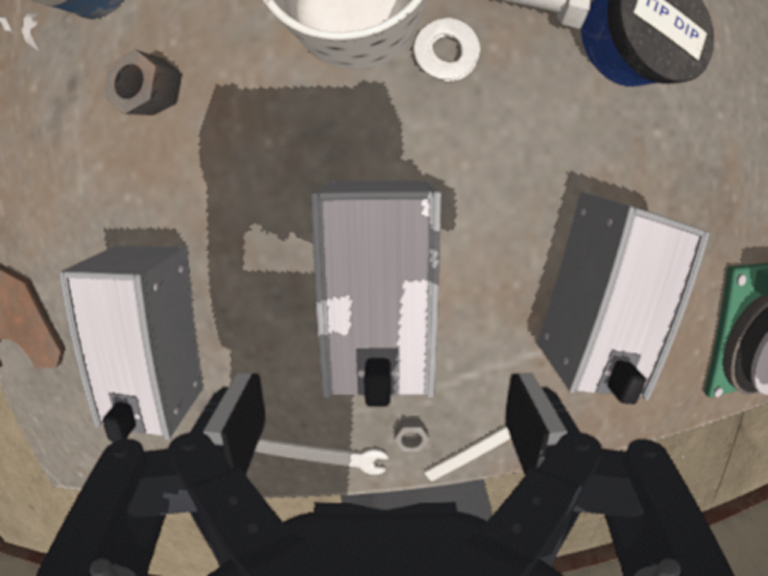

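Box 2 is centred within 3 mm (corners about (315,194), (440,192), (326,396), (433,396)), and box 3 stands correctly again at right.

Emit:
play_rows(series=[[1, [0, -0.07, 1], [0, 0, 0]], [1, [0, 0, 1], [0, 0, 0]], [1, [0, 0, 0.2], [0, 0, 0]], [0.5, [0, 0, 0], [0, 0, 0]], [0.5, [0, 0, 0], [0, 0, 0]], [0.5, [0, 0, 0], [0, 0, 0]], [0.5, [0, 0, -0.4], [0, 0, 0]], [0.5, [0, 0, -0.3], [0, 0, 0]]])

```text
t: 7.45
tool_pos: [0.5372, 0.273, 0.0696]
tool_rot: [3.085, 0.594, -0.001]
contact_force: [-0.9, 0.8, -7.4]
opening: 0.0629
grip_force: 60.3
```

Emit:
play_rows(series=[[0.5, [0, 0, 0], [0, 0, 0]], [0.5, [0, 0, 0], [0, 0, 0]], [0.5, [0, 0, 0], [0, 0, 0]]])

```text
t: 7.82
tool_pos: [0.5368, 0.2729, 0.0677]
tool_rot: [3.085, 0.594, -0.003]
contact_force: [0.2, -0.7, -7.9]
opening: 0.0632
grip_force: 60.6
```

Box 2 pulls 7.9 N against 4.6 N for box 3, so box 2 has the steel. Setting it down.

Emit:
play_rows(series=[[0.5, [0, 0, 0.3], [0, 0, 0]], [0.5, [0, 0, 0.28], [0, 0, 0]], [0.5, [0, 0, 0.03], [0, 0, 0]], [0.5, [0, 0, 0.03], [0, 0, 0]], [0.5, [0, 0, 0], [0, 0, 0]]])

```text
t: 8.45
tool_pos: [0.5375, 0.2732, 0.0367]
tool_rot: [3.085, 0.594, -0.001]
contact_force: [-0.5, 0.0, -7.9]
opening: 0.0633
grip_force: 60.7
```

Emit:
play_rows(series=[[0.5, [0, 0, 0.02], [0, 0, 0]], [0.5, [0, 0, 0.02], [0, 0, 0]], [0.5, [0, 0, 0], [0, 0, 0]]])

```text
t: 8.82
tool_pos: [0.5379, 0.2733, 0.0358]
tool_rot: [-3.085, -0.594, -0.001]
contact_force: [-3.6, -0.9, -0.9]
opening: 0.063
grip_force: 61.2
```

Emit:
play_rows(series=[[1, [0, 0, 0], [0, 0, 0]], [1, [0, 0, 0], [0, 0, 0]], [1, [0, 0, -1], [0, 0, 0]], [1, [0, 0, -0.8], [0, 0, 0]], [0.45, [-0.42, 0, 0], [0, 0, 0]], [0.45, [-0.42, 0, 0], [0, 0, 0]], [0.45, [0, 0, 0], [0, 0, 0]], [0.45, [0, 0, 0], [0, 0, 0]]], force=25)

```text
t: 9.82
tool_pos: [0.4995, 0.2579, 0.1255]
tool_rot: [-3.085, -0.594, -0.003]
contact_force: [-0.3, 0.1, 0.0]
opening: 0.0382
grip_force: 0.0
```

Run:
```python
from h import *
d=look("w3");go((.4986,.261,.073),22)
g=d["color"].max(2);P=np.array([[.4986,.261,.09],[.4986,.261,.066]]);print((pix(d,P)*1.5).round(0))
```

```text
t 9.875 yaw 21.8 az -0.02 then shares [ 0.01 -0.06  1.05] z [ 0.001  0.001 -1.   ]
[[377. 337.]
 [378. 317.]]
```

View pics/w3.png

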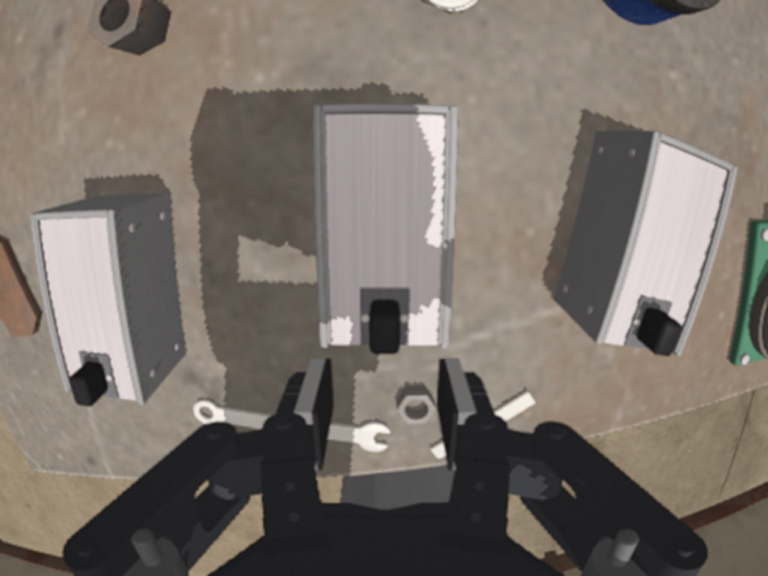

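The pull is at about (385,325) on the tool centre line, and the lid is shut. Gripping the pull and drawing it.

Emit:
play_rows(series=[[0.45, [0, 0, 0.6], [0, 0, 0]], [0.45, [0, 0, 0.43], [0, 0, 0]], [0, [0, 0, 0], [0, 0, 0]], [0, [0, 0, 0], [0, 0, 0]], [0, [0, 0, 0], [0, 0, 0]], [0, [-0.2, 0, 0], [0, 0, 0]], [0, [-0.4, 0, 0], [0, 0, 0]], [0, [-0.5, 0, 0], [0, 0, 0]]])

```text
t: 10.88
tool_pos: [0.4467, 0.2368, 0.0735]
tool_rot: [3.085, 0.594, 0.0]
contact_force: [1.2, -0.4, -5.2]
opening: 0.0132
grip_force: 30.3
```

Emit:
play_rows(series=[[0, [-0.5, 0, 0], [0, 0, 0]], [0, [-0.4, 0, 0], [0, 0, 0]], [0, [-0.14, 0, 0], [0, 0, 0]], [0, [-0.06, 0, 0], [0, 0, 0]], [0, [0, 0, 0], [0, 0, 0]]])

```text
t: 11.5
tool_pos: [0.3967, 0.2168, 0.0737]
tool_rot: [-3.085, -0.594, -0.0]
contact_force: [-0.8, -0.4, -3.4]
opening: 0.0131
grip_force: 30.5
```

Emit:
play_rows(series=[[0.5, [0, 0, 0], [0, 0, 0]], [0.5, [0, 0, 0], [0, 0, 0]], [0.5, [0, 0, -1], [0, 0, 0]], [0.7, [0, 0, -1], [0, 0, 0]], [0.7, [1, 0, 0], [0, 0, 0]], [0.7, [0.5, 0, 0], [0, 0, 0]], [0.7, [0, 0, 0], [0, 0, 0]]])

```text
t: 12.38
tool_pos: [0.4674, 0.245, 0.1738]
tool_rot: [-3.085, -0.594, -0.001]
contact_force: [0.0, -0.0, -0.6]
opening: 0.0595
grip_force: 0.0
```

Run:
```python
from h import *
from station import ctrl
d=look("w4");o=ctrl.get_obs();print(o["q"].round(3),o["tool_pos"].round(4),o["opening"])
```

```text
[ 0.342 -0.141  1.899  0.     1.385  1.532] [0.4663 0.2447 0.1733] 0.06013596903098002
```

View pics/w4.png

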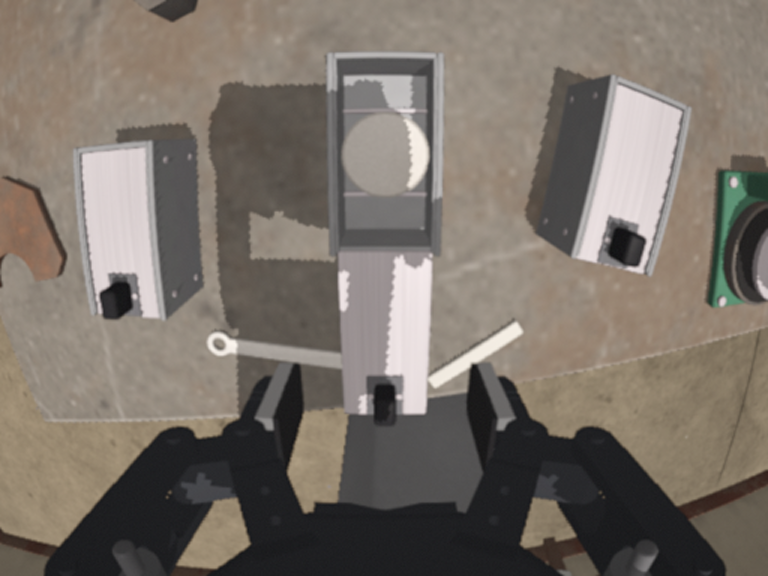

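The lid is fully open. The blank's top is a disc at (385,153), radius about 44 px.

Run:
```python
from h import *
d=load("w4");f=lambda u,z:unpix(d,np.array(u)/1.5,z).round(4)
for u in((385,153),(385,110),(385,197),(341,153),(429,153)):print(f(u,.0595))
c=[f(u,.07)[:2] for u in((328,54),(442,54),(330,254),(440,255))];print(np.mean(c,0),np.round(c,3).tolist())
P=f((385,153),.0595);go((P[0],P[1],.17),111.8)
```

```text
[0.5394 0.2735 0.0595]
[0.5624 0.2828 0.0595]
[0.5157 0.264  0.0595]
[0.5303 0.2969 0.0595]
[0.5489 0.2504 0.0595]
[0.53905  0.273375] [[0.58, 0.323], [0.603, 0.266], [0.475, 0.282], [0.498, 0.223]]
t 12.425 yaw 21.81 az -11.25 then shares [-0.01  1.57  0.07] z [-0.001 -0.    -1.   ]
```

Emit:
play_rows(series=[[0.72, [0, 0, 0], [0, 0, -0.94]], [0.72, [0, 0, 0], [0, 0, -0.94]], [0.72, [0, 0, 0], [0, 0, -0.94]], [0.72, [0, 0, 0], [0, 0, -0.94]], [0.72, [0, 0, 0], [0, 0, -0.94]], [0.72, [0, 0, 0], [0, 0, -0.94]], [0.72, [0, 0, 0], [0, 0, -0.94]], [0.72, [0, 0, 0], [0, 0, -0.94]]])

```text
t: 13.42
tool_pos: [0.465, 0.2442, 0.173]
tool_rot: [-2.367, -2.065, 0.001]
contact_force: [0.1, -0.2, 0.2]
opening: 0.0616
grip_force: 0.0
```

Emit:
play_rows(series=[[0.72, [0, 0, 0], [0, 0, -0.94]], [0.72, [0, 0, 0], [0, 0, -0.94]], [0.72, [0, 0, 0], [0, 0, -0.94]], [0.72, [0, 0, 0], [0, 0, -0.94]], [0.72, [0, 0, 0], [0, 0, 0]]])

```text
t: 14.05
tool_pos: [0.4652, 0.2443, 0.173]
tool_rot: [-1.757, -2.604, 0.001]
contact_force: [-0.5, 1.0, -0.2]
opening: 0.0613
grip_force: 0.0
```

Emit:
play_rows(series=[[0.72, [0, 0.8, 0], [0, 0, 0]], [0.72, [0, 0.8, 0], [0, 0, 0]], [0.72, [0, 0, 0.8], [0, 0, 0]], [0.72, [0, 0, 0.8], [0, 0, 0]], [0.72, [0, 0, 0.6], [0, 0, 0]], [0.72, [0, 0, 0.4], [0, 0, 0]], [0.72, [0, 0, 0.28], [0, 0, 0]], [0.72, [0, 0, 0], [0, 0, 0]]], force=50)

```text
t: 15.05
tool_pos: [0.5398, 0.2744, 0.0287]
tool_rot: [-1.756, -2.604, 0.002]
contact_force: [-0.1, -0.0, -0.3]
opening: 0.0611
grip_force: 0.0
```

Emit:
play_rows(series=[[0, [0, 0, 0], [0, 0, 0]], [0, [0, 0, 0], [0, 0, 0]], [0, [0, 0, 0], [0, 0, 0]], [0, [0, 0, -0.3], [0, 0, 0]], [0, [0, 0, -0.6], [0, 0, 0]], [0, [0, 0, -0.8], [0, 0, 0]], [0, [0, 0, -0.8], [0, 0, 0]], [0, [0, 0, -0.6], [0, 0, 0]]])

```text
t: 16.05
tool_pos: [0.5402, 0.2746, 0.186]
tool_rot: [1.755, 2.605, 0.002]
contact_force: [-0.3, 0.1, -5.1]
opening: 0.0484
grip_force: 53.3
```

Run:
```python
from h import *
from station import ctrl
o=ctrl.get_obs();print(o["contact_force"].round(1),o["opening"],o["tool_pos"].round(4),o["q"].round(2))
go((.611,-.064,.18),111.8)
```

```text
[-0.3  0.1 -5.1] 0.04836721753950919 [0.5402 0.2746 0.186 ] [ 0.35  0.04  1.7   0.    1.4  -0.04]
t 16.05 yaw 112.05 az 0.03 then shares [-6.81 -1.2   0.12] z [ 0.001  0.    -1.   ]
```

Run:
```python
from h import *
d=load("scene")
for u in((335,197),(470,203),(488,180)):print(plane(d,np.array(u)/1.5,0).round(3))
```

```text
[ 0.985 -0.026  0.   ]
[ 0.713 -0.215  0.   ]
[ 0.743 -0.333  0.   ]
```

Emit:
play_rows(series=[[0, [-0.6, -0.1, 0], [0, 0, 0]], [0, [-0.85, -0.15, 0], [0, 0, 0]], [0, [-0.85, -0.15, 0], [0, 0, 0]], [0, [-0.85, -0.15, 0], [0, 0, 0]], [0, [-0.85, -0.15, 0], [0, 0, 0]], [0, [-0.85, -0.15, 0], [0, 0, 0]], [0, [-0.85, -0.15, 0], [0, 0, 0]], [0, [-0.6, -0.1, 0], [0, 0, 0]]])

```text
t: 17.05
tool_pos: [0.607, -0.0398, 0.1835]
tool_rot: [-1.757, -2.603, 0.001]
contact_force: [1.0, 0.2, -4.4]
opening: 0.0488
grip_force: 53.4
```

Emit:
play_rows(series=[[0, [-0.7, -0.2, 0], [0, 0, 0]], [0, [-0.7, -0.2, 0], [0, 0, 0]], [0, [0, 0, 0], [0, 0, 0]], [0, [0, 0, 0], [0, 0, 0]]])

```text
t: 17.55
tool_pos: [0.6147, -0.11, 0.1836]
tool_rot: [-1.755, -2.604, -0.0]
contact_force: [0.7, -0.2, -6.1]
opening: 0.0487
grip_force: 53.3
```

Run:
```python
from h import *
d=look("w5");print(d["p"].round(4))
for n,z in(("107",.107),):
    im=rect(d,(.61,-.064),z,.1);im=cv2.resize(im,(400,400));
    big=np.hstack([im,cv2.resize(d["color"],(400,400))]);cv2.imwrite("pics/r5.png",big)
```

```text
[ 0.6147 -0.11    0.1836]
```

View pics/r5.png

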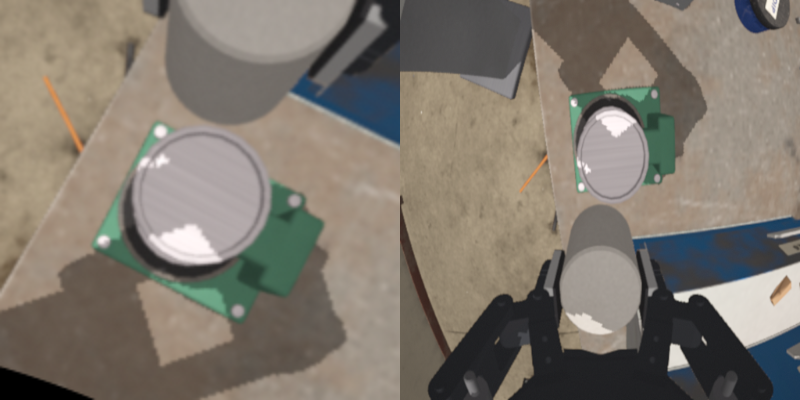

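In the rectified view the pan rim is a 70 mm circle, as it should be, centred at about (202,197), which puts the pan at (0.611, -0.066). The blank hangs upright in the fingers.

Emit:
play_rows(series=[[0, [0.5, 0.15, 0], [0, 0, 0]], [0, [0.35, 0.12, 0], [0, 0, 0]], [0, [0, 0, 0.5], [0, 0, 0]], [0, [0, 0, 0.4], [0, 0, 0]], [0, [0, 0, 0.08], [0, 0, 0]], [0, [0, 0, 0.06], [0, 0, 0]], [0, [0, 0, 0.04], [0, 0, 0]]])

```text
t: 18.48
tool_pos: [0.6125, -0.0662, 0.1312]
tool_rot: [1.755, 2.604, 0.001]
contact_force: [0.8, -0.1, -6.0]
opening: 0.0488
grip_force: 53.2
```

Emit:
play_rows(series=[[0, [0, 0, 0.03], [0, 0, 0]], [0, [0, 0, 0.03], [0, 0, 0]], [0, [0, 0, 0], [0, 0, 0]]])

```text
t: 18.85
tool_pos: [0.6123, -0.0662, 0.1282]
tool_rot: [1.755, 2.604, 0.0]
contact_force: [-0.4, 0.2, -2.6]
opening: 0.0487
grip_force: 53.4
```

Emit:
play_rows(series=[[0, [0, 0, 0.05], [0, 0, 0]], [0, [0, 0, 0.05], [0, 0, 0]], [0, [0, 0, 0.05], [0, 0, 0]], [0, [0, 0, 0.04], [0, 0, 0]], [0, [0, 0, 0.03], [0, 0, 0]], [0, [0, 0, 0], [0, 0, 0]]])

```text
t: 19.6
tool_pos: [0.6123, -0.0661, 0.1167]
tool_rot: [1.755, 2.604, 0.0]
contact_force: [1.4, -0.9, -0.6]
opening: 0.0488
grip_force: 53.9
```

Emit:
play_rows(series=[[0, [0, 0, 0.02], [0, 0, 0]], [0, [0, 0, 0], [0, 0, 0]], [0.65, [0, 0, 0], [0, 0, 0]], [0.75, [0, 0, 0], [0, 0, 0]], [0.8, [0, 0, -0.4], [0, 0, 0]], [0.8, [0, 0, -0.8], [0, 0, 0]], [0.8, [0, 0, -0.8], [0, 0, 0]], [0.8, [-0.5, 0, 0], [0, 0, 0]]])

```text
t: 20.6
tool_pos: [0.6239, -0.089, 0.2223]
tool_rot: [1.747, 2.599, 0.006]
contact_force: [0.2, -0.1, 0.1]
opening: 0.0684
grip_force: 0.0
```

Run:
```python
from h import *
from station import imaging
d=look("w6")
im=cv2.resize(rect(d,(.6112,-.0657),.1465,.1),(400,400))
s=imaging.get_image("side")["color"][200:384,230:380]
cv2.imwrite("pics/r6.png",np.hstack([im,cv2.resize(s,(326,400),interpolation=cv2.INTER_CUBIC)]))
go((.3967,.2168,.16),21.8)
```

```text
t 20.7 yaw 111.95 az 11.27 then shares [-1.9  -7.39  1.14] z [ 0.003 -0.001 -1.   ]
```

View pics/r6.png

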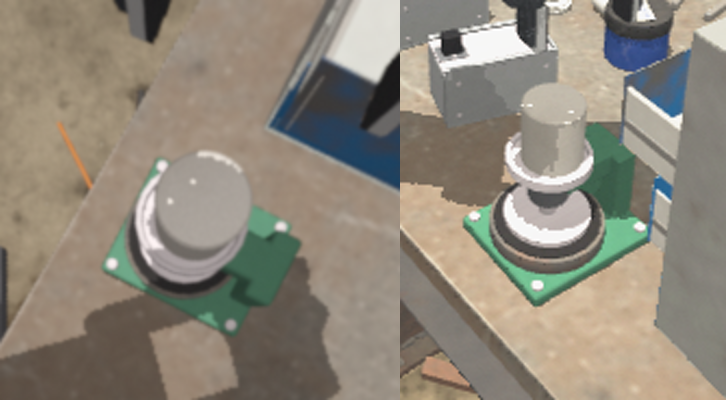

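The blank stands upright and centred in the pan, top at about (203,202) in the view taken at the lowered height. Now back to shut the lid.

Emit:
play_rows(series=[[0.5, [0, 0, 0], [0, 0, 0.94]], [0.5, [0, 0, 0], [0, 0, 0.94]], [0.5, [0, 0, 0], [0, 0, 0.94]], [0.5, [0, 0, 0], [0, 0, 0.94]], [0.5, [0, 0, 0], [0, 0, 0.94]], [0.5, [0, 0, 0], [0, 0, 0.94]], [0.5, [0, 0, 0], [0, 0, 0.94]], [0.5, [0, 0, 0], [0, 0, 0.94]]], force=25)

```text
t: 21.7
tool_pos: [0.6203, -0.0889, 0.2136]
tool_rot: [-2.826, -1.367, 0.004]
contact_force: [0.1, -0.1, 0.1]
opening: 0.0426
grip_force: 0.0
```

Emit:
play_rows(series=[[0.5, [0, 0, 0], [0, 0, 0.94]], [0.5, [0, 0, 0], [0, 0, 0.94]], [0.5, [0, 0, 0], [0, 0, 0.94]], [0.5, [0, 0, 0], [0, 0, 0.94]], [0.5, [-0.24, -0.92, 0], [0, 0, 0]], [0.5, [-0.24, -0.92, 0], [0, 0, 0]], [0.5, [-0.24, -0.92, 0], [0, 0, 0]], [0.5, [-0.24, -0.92, 0], [0, 0, 0]]])

```text
t: 22.7
tool_pos: [0.5064, 0.065, 0.2138]
tool_rot: [-3.084, -0.593, 0.004]
contact_force: [-0.6, -0.3, 0.4]
opening: 0.0428
grip_force: 0.0
```

Emit:
play_rows(series=[[0.5, [-0.24, -0.92, 0], [0, 0, 0]], [0.5, [-0.24, -0.92, 0], [0, 0, 0]], [0.5, [-0.24, -0.92, 0], [0, 0, 0]], [0.5, [-0.24, -0.92, 0.4], [0, 0, 0]], [0.5, [0, 0, 0.7], [0, 0, 0]], [0.5, [0, 0, 0], [0, 0, 0]]])

```text
t: 23.45
tool_pos: [0.3922, 0.2163, 0.1563]
tool_rot: [3.083, 0.595, -0.013]
contact_force: [-0.2, -0.0, 0.4]
opening: 0.0428
grip_force: 0.0
```

Run:
```python
from h import *
d=look("w7");go((.3967,.2168,.074),21.8)
```

```text
t 23.5 yaw 21.81 az 0.0 then shares [0.05 0.01 1.69] z [-0.004 -0.001 -1.   ]
```

View pics/w7.png

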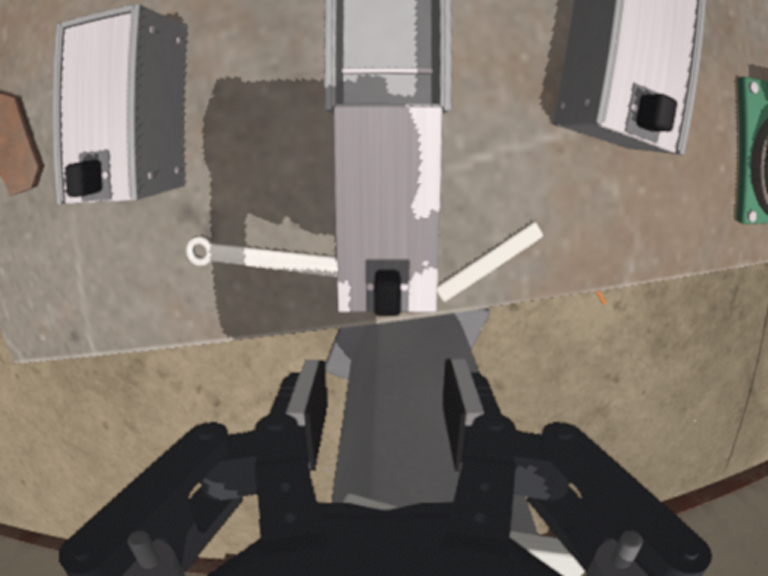

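The box is empty, and the pull is centred at column 387. Gripping it and sliding the lid shut.

Emit:
play_rows(series=[[0.5, [0.05, 0.02, 0.8], [0, 0, 0]], [0.5, [0, 0, 0.55], [0, 0, 0]], [0.5, [0, 0, 0.28], [0, 0, 0]], [0, [0, 0, 0], [0, 0, 0]], [0, [0, 0, 0], [0, 0, 0]], [0, [0, 0, 0], [0, 0, 0]], [0, [0.2, 0, 0], [0, 0, 0]], [0, [0.4, 0, 0], [0, 0, 0]]])

```text
t: 24.5
tool_pos: [0.4272, 0.2286, 0.08]
tool_rot: [-3.085, -0.594, -0.004]
contact_force: [-0.1, 0.2, 3.0]
opening: 0.0131
grip_force: 28.1
```

Emit:
play_rows(series=[[0, [0.4, 0, 0], [0, 0, 0]], [0, [0.4, 0, 0], [0, 0, 0]], [0, [0.4, 0, 0], [0, 0, 0]], [0, [0.25, 0, 0], [0, 0, 0]], [0, [0.12, 0, 0], [0, 0, 0]], [0, [0.05, 0, 0], [0, 0, 0]], [0, [0.04, 0, 0], [0, 0, 0]], [0, [0, 0, 0], [0, 0, 0]]])

```text
t: 25.5
tool_pos: [0.5029, 0.2589, 0.0801]
tool_rot: [3.084, 0.595, -0.002]
contact_force: [-3.5, -2.5, 8.7]
opening: 0.013
grip_force: 28.9
```

Emit:
play_rows(series=[[0.45, [0, 0, 0], [0, 0, 0]], [0.45, [0, 0, 0], [0, 0, 0]], [0.45, [0, 0, -0.7], [0, 0, 0]], [0.45, [0, 0, -0.9], [0, 0, 0]], [0.45, [-0.8, 0, -0.4], [0, 0, 0]], [0.45, [0, 0, 0], [0, 0, 0]]])

```text
t: 26.25
tool_pos: [0.4655, 0.244, 0.1805]
tool_rot: [-3.084, -0.594, -0.005]
contact_force: [1.1, -0.0, -0.6]
opening: 0.0385
grip_force: 0.0
```

Run:
```python
from h import *
from station import imaging
d=look("w8");s=imaging.get_image("side")["color"][130:360,140:400]
cv2.imwrite("pics/r8.png",np.hstack([d["color"][:300,100:500],cv2.resize(s,(339,300),interpolation=cv2.INTER_CUBIC)]))
```

```text
(no output)
```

View pics/r8.png

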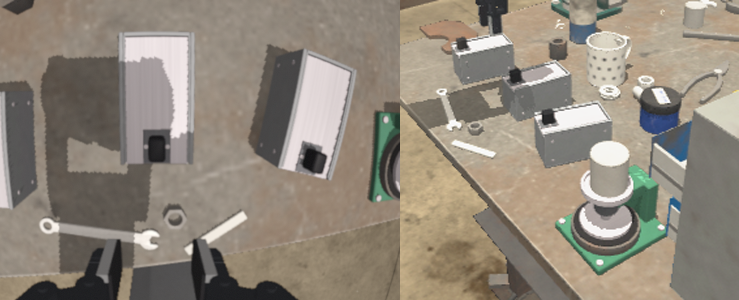

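The box is shut, all three boxes stand upright, the blank sits in the lowered pan and the other things look undisturbed.

```bash
python3 -c "
from station import ctrl
print(ctrl.finish_job())"
```

```text
the job is handed in; nothing more can be done
None
```

The job is handed in at about 26 s of the 67 s allowed: the steel blank (middle box, 7.9 N against 4.6 N for the one other box I lifted) stands on the lowered press pan, and all three boxes are upright and shut.

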